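# Step the specimen wheel, then free its pawl and rewind

### The job

Turn the specimen wheel clockwise by its knob, click by click with the pawl down, to bring the square specimen under the lens and then the round one, letting each rest there for about a second. Then flip the pawl up and over so that it stays open by itself, and only after that turn the wheel back to its home stop. Leave the pawl open and the other things on the bench where they are.

Things in the scene. Friction and masses are not known exactly. Their poses are not given: they have to be found in the camera images.
- carousel: Fixed white base: round plate 226 mm across, 20 mm thick, with a 64 mm wide tongue to 212 mm out along its own +y (pawl hinge; at 198 mm a rubber rest, top 62 mm high, for the open pawl); at -y a post, 135 mm out, 82 mm high, with the lens. Origin: centre of the underside, on the wheel's axis; z up.
- knob_grip (a point): Middle of the knob's black bar, on the wheel's upright axis, 128 mm above the bench. The bar is 70 mm long (this point's x), 16 mm thick (its y), 36 mm tall (110 to 146 mm above the bench), on a 34 mm thick column, and is one with the wheel. At joint wheel 0 it lies along the base's x.
- wheel (a joint): Turn of the wheel (200 mm across, top 40 mm high, 14 ratchet teeth 7 mm high on its rim), rad, clockwise from above positive. 0: home stop, an empty place under the lens; at most 2.2. A click is 0.449. Clockwise the teeth lift the pawl and it clicks down; anticlockwise it blocks them unless open. Friction (about 0.06 N m) keeps the wheel where it is left.
- specimen_square (a point): Top of the square specimen, a 20 mm block on the wheel, 62 mm from the axis, 49 mm high. It is under the lens at joint wheel = 0.898 (2 clicks from home), where the pawl sits in mid-gap with 0.035 rad of play backward and 0.06 forward; the pawl drops in about 0.03 before that value.
- specimen_round (a point): Top of the round specimen, a 23 mm disc, on the next place of the wheel after the square one, 62 mm from the axis, 49 mm high. It is under the lens at joint wheel = 1.346 (3 clicks from home), with the same play. Other places bear one bar (before the square), two bars and a cross (after the disc) or nothing.
- pawl (a joint): Angle of the pawl about its level hinge, rad: 0 down in the teeth, up to 0.25 on top of a tooth, 1.75 fully open on its rest, leaning away from the wheel. Only its weight moves it (about 0.02 N m): below the balance point, about 0.97, it falls back down; beyond it, it falls open and stays.
- pawl_handle (a point): On the middle line of the pawl's black paddle handle, 70 mm from the hinge. The paddle is 24 mm wide (along the hinge), 8 mm thick and ends 93 mm from the hinge; with the pawl down it leans 20 degrees from upright towards the wheel, its top 142 mm high. Swung outward, away from the wheel, it opens the pawl and ends nearly level.
- pawl_hinge (a point): Centre of the pawl's hinge, 55 mm above the bench, 125 mm from the wheel's axis towards the base's own +y; the hinge runs along the base's x.
- lens (a point): Centre of the glass lens (50 mm across its black rim), 79 mm above the bench, 62 mm from the wheel's axis towards the base's own -y.
- petri_dish: Open glass dish, 90 mm across, 16 mm high, near the carousel; origin at the centre of its underside. Bystander.
- tweezers: Steel tweezers lying flat, 125 mm long along their own x, 7 mm high, near the carousel; origin under the middle. Bystander.
- dropper_bottle: Upright amber bottle, 48 mm across, 90 mm high; origin at the centre of its underside. Bystander.
- beaker: Glass beaker, 70 mm across, 90 mm high; origin at the centre of its underside. Bystander.
- slide_box: Closed wooden box 85 x 130 x 34 mm; origin at the centre of its underside. Bystander.
- power_adapter: Black block 55 x 130 x 32 mm; origin at the centre of its underside. Bystander.

How it is judged:
By the outcome, as a careful person would: the job done as asked, in the order asked, and still so for the second after the job is handed in, with the robot touching nothing.
It also fails if it takes over 58 s, if anything falls off the work surface, if the arm or the gripper's body presses on something with over 40 N, if the wrist force passes 120 N, or if a joint passes its speed limit or range.

### The arm

A 6-joint arm with a two-finger parallel gripper is mounted at the origin on the work surface. World frame = base frame: x ahead of the robot, y to its left, z up, the work surface at z = 0. Lengths are in mm, angles in rad, forces in N, time in s.
With the tool pointing down it reaches from about 400 to 925 mm from the base axis. Payload 12.5 kg.
Tool frame: the origin (TCP) lies at the very end of the fingers, on their centre line; the grasp point (between the pads) lies 19 mm behind it; z points along the fingers, y is the direction in which the jaws open and shut (so a half turn about z gives the same grasp; the last joint's range is limited). The gripper opens to 95 mm and grips with 3 to 60 N. Pads are 20 mm wide; open, the fingers measure 119 mm over their backs; the gripper's body (75 mm by 180 mm) begins 59 mm behind the grasp point.
Start: joints at [1.06, 0.491, 1.559, -0, 1.092, -0.106], TCP at [246.132, 574.513, 214.661] pointing down, gripper open.
Joint ranges: [-3.1, 3.1], [-0.84, 2.19], [0.05, 2.79], [-1.13, 4.28], [0.06, 2.93], [-2.69, 2.69]. Speed limits (rad/s): [2.22, 2.22, 2.79, 3.14, 3.14, 3.14].

### API

Orientations are given as [roll, pitch, yaw] about the fixed x, y, z axes, in that order (R = Rz(yaw) Ry(pitch) Rx(roll)).
In Python, from cell import env gives the robot as it stands. The module is installed in compiled form; this text tells all that it offers.
- The arm moves only by the tool arm_command, never from a script. Its argument "deltas" is a list that holds one entry, the list of rows, each a list of 5 numbers: the closure, from 0 (fully open) to 1 (shut), then the shift along the world's x, y, z as a fraction of full scale, then the turn about the world's z as a fraction of full scale. In form: [[[grip, dx, dy, dz, twist], ...]]. A call has 1 to 12 rows; each row shifts and turns the pose as measured when the row begins; what a row does not reach is not made up. Full scale, the value 1, is 100 mm for a shift and pi/4 rad for a turn. A row lasts 1/12 s, in which the tool goes at most 41.7 mm and 7.16 degrees, less where a joint would pass 70% of its speed; a pose out of reach is approached as far as the arm can. A call with a number of a shift or a turn outside -1 to 1 is refused whole. A call with a gripper value outside its range is refused whole. The fingers move at their own pace and stop on an object; the grip force is fixed at half the most. Time passes only in rows, so rows that do not move let the fingers close. It gives the time, the measured TCP pose, the force and the opening at its end, in the units of the state.
- env.state(): the state, without advancing time (a new reading comes with each control period).
- env.read_camera(name): name is "scene" or "side" or "wrist"; returns a dict with "frame" (400x640x3 uint8, red, green, blue), "fx", "fy", "cx", "cy" (pixels), "R" (3x3) and "t" (3): a world point X has camera coordinates R X + t; the wrist camera has in their place "tool_from_camera" (4x4, takes a point from camera to tool coordinates, whose origin is the TCP and whose axes are the flange's). Camera axes: x right, y down, z forward; pixel columns grow to the right and rows downward; lengths in mm; the calibration is good to about 2 mm. The wrist camera is an equidistant fisheye: a pixel r from the principal point sees the ray r / f radians off the axis. A picture is of the moment at which its call begins: read the wrist's pose just before it. There is no depth.
- env.job_done(): hands the job in, once; it reports no verdict.
The state is a dict: "t": time; "joints": joint angles; "qvel": joint speeds; "tau": joint torques, N m; "eef_pos": TCP position; "tcp_rot": TCP orientation; "ft_force": force on the tool from outside, world axes, zero at the start; "moment": the same for the moment, N m; "opening": opening from 0.0 (shut) to 1.0 (fully open).
Only numpy, scipy, OpenCV 4.12 (cv2) and the standard library are available. Lean on these libraries where they do the work, as an engineer would, in place of code of your own. Each camera call takes 0.05 s, during which the arm holds its last target.

## Working session

There is one attempt and no reset: what is moved stays moved. The work goes in short steps, Python scripts to look and compute and a tool call to move; the robot and the scene stay as the last step left them, time stands still between calls to the robot, and variables do not carry over. Pictures are saved under pics/ and viewed, and the job is handed in when it is done.

Besides the shell and the picture viewer there is one more tool, called after "Emit:" as name([rows], argument=value, ...), one row to a line, values as JSON. arm_command: Moves the arm, as the interface text tells. Its arguments: {"type":"object","properties":{"deltas":{"type":"array","items":{"type":"array","items":{"type":"array","items":{"type":"number","minimum":-1,"maximum":1}}}}},"required":["deltas"]}

```bash
mkdir -p pics
cat > h.py <<'E'
import numpy as np, cv2
from cell import env
def snap(name,fn):
    c=env.read_camera(name); cv2.imwrite('pics/'+fn,c['frame'][:,:,::-1]); return c
def ray(c,u,v):
    R=np.array(c['R']);t=np.array(c['t']).ravel()
    o=-R.T@t; d=R.T@np.array([(u-c['cx'])/c['fx'],(v-c['cy'])/c['fy'],1]); return o,d/np.linalg.norm(d)
def plane(c,u,v,z):
    o,d=ray(c,u,v); return o+d*(z-o[2])/d[2]
def tri(rs):
    A=np.zeros((3,3));b=np.zeros(3)
    for o,d in rs:
        P=np.eye(3)-np.outer(d,d);A+=P;b+=P@o
    x=np.linalg.solve(A,b); return x,[np.linalg.norm((np.eye(3)-np.outer(d,d))@(x-o)) for o,d in rs]
def proj(c,X):
    p=np.array(c['R'])@np.array(X)+np.array(c['t']).ravel(); return c['fx']*p[0]/p[2]+c['cx'],c['fy']*p[1]/p[2]+c['cy']
E
python3 - <<'E'
from h import *
s=env.state(); print(s)
for n in ['scene','side','wrist']:
    c=snap(n,n+'0.png'); print(n,{k:v for k,v in c.items() if k!='frame'})
E
```

```text
{'t': 0.0, 'joints': array([ 1.06040010e+00,  4.91581173e-01,  1.55944489e+00, -1.34243673e-05,
        1.09169126e+00, -1.05610932e-01]), 'qvel': array([-5.51626508e-06, -1.30342245e-03,  1.62541789e-03, -8.00941823e-04,
        1.39084261e-03, -2.13512774e-04]), 'tau': array([ 2.64660885e-03, -6.12662816e+01, -2.58183807e+01,  6.93054381e-02,
        4.82895377e-02, -2.33588225e-04]), 'eef_pos': array([246.00917262, 574.28679178, 214.04989061]), 'tcp_rot': array([-3.14047300e+00, -1.06716492e-04,  2.73681350e+00]), 'ft_force': array([-0.16940845,  0.69305993, -0.08830822]), 'moment': array([-0.05452764,  0.01684945, -0.04374615]), 'opening': 0.9996296155792976}
scene {'fx': 386.6535742497607, 'fy': 386.6535742497607, 'cx': 312.6652135217143, 'cy': 200.4063885966829, 'R': array([[-0.03267656,  0.99946187,  0.00286558],
       [ 0.84610532,  0.02918862, -0.53221594],
       [-0.53201318, -0.0149664 , -0.84660379]]), 't': array([  24.89042668, -401.92510664, 1467.48211029])}
side {'fx': 461.76747742297675, 'fy': 461.76747742297675, 'cx': 323.9449538305252, 'cy': 206.23520017498782, 'R': array([[ 0.82575259, -0.56402894,  0.00200321],
       [-0.28994132, -0.42752246, -0.8562468 ],
       [ 0.48380439,  0.7064672 , -0.51656307]]), 't': array([-466.38757503,  255.95990424, 1125.32507873])}
wrist {'fx': 309.70691628693146, 'fy': 309.70691628693146, 'cx': 317.92335150464595, 'cy': 203.07985338211165, 'tool_from_camera': array([[ 1.01431351e-03, -9.62911859e-01, -2.69814237e-01,
         7.65921562e+01],
       [ 9.99999320e-01,  8.21314558e-04,  8.28196827e-04,
         3.81498432e-01],
       [-5.75878185e-04, -2.69814893e-01,  9.62912037e-01,
        -1.69233777e+02],
       [ 0.00000000e+00,  0.00000000e+00,  0.00000000e+00,
         1.00000000e+00]])}
```

View pics/scene0.png

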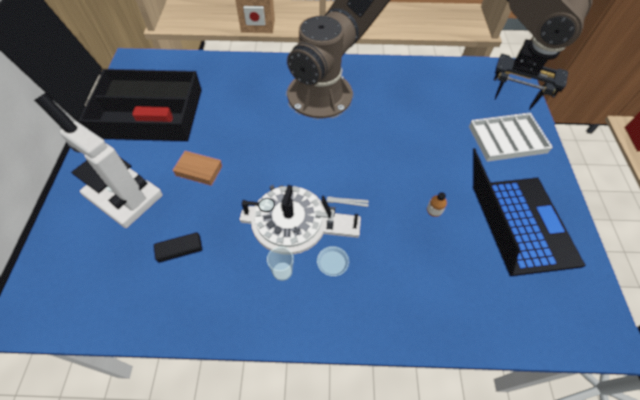

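View pics/side0.png

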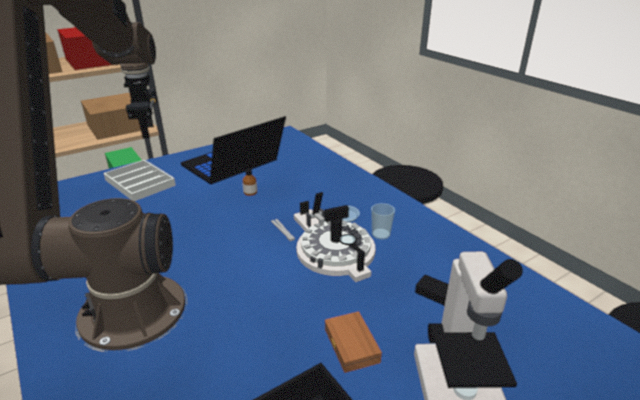

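View pics/wrist0.png

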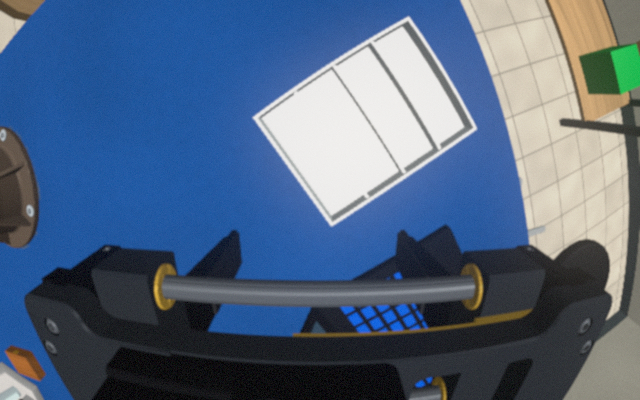

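The scene view shows the carousel near (290,215), with its tongue to the right (world +y) and the lens at about (267,205). The side view shows the knob at about (337,214). I'll zoom in on both.

Run:
```python
import cv2
a=cv2.imread('pics/scene0.png')[170:290,220:380];cv2.imwrite('pics/sz.png',cv2.resize(a,None,fx=5,fy=5,interpolation=cv2.INTER_CUBIC))
a=cv2.imread('pics/side0.png')[170:290,260:420];cv2.imwrite('pics/dz.png',cv2.resize(a,None,fx=5,fy=5,interpolation=cv2.INTER_CUBIC))
```

```text
(no output)
```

View pics/sz.png

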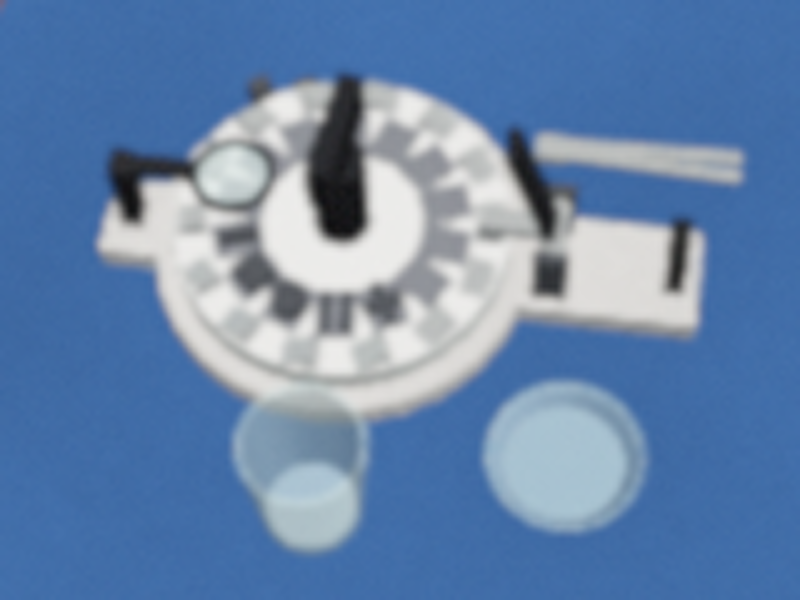

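View pics/dz.png

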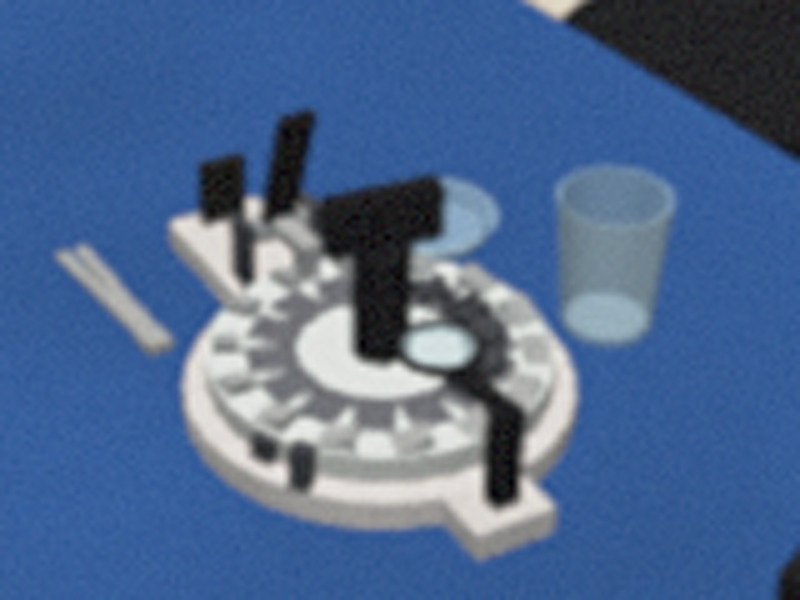

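Run:
```python
from h import *
S=env.read_camera('scene');D=env.read_camera('side')
f=lambda x,y:(220+x/5,170+y/5)
g=lambda x,y:(260+x/5,170+y/5)
print('lens',tri([ray(S,*f(233,174)),ray(D,*g(440,348))]))
print('knob',tri([ray(S,*f(336,128)),ray(D,*g(384,215))]))
print('pawl top',tri([ray(S,*f(515,130)),ray(D,*g(300,115))]))
print('rest top',tri([ray(S,*f(682,222)),ray(D,*g(222,160))]))
print('beaker',plane(S,*f(312,510),0),'petri',plane(S,*f(570,460),0),'tw',plane(S,*f(540,145),0),plane(S,*f(742,165),0))
print('bottle',plane(S,437,212,0))
for n,p in dict(c0=(120,255),c1=(98,245)).items(): print(n,plane(S,*f(*p),20))
print('post',tri([ray(S,*f(122,158)),ray(D,*g(515,405))]))
```

```text
lens (array([ 545.82068945, -140.77879842,   79.54611175]), [np.float64(1.2512458897235161), np.float64(1.2512458897233807)])
knob (array([548.65771908, -80.01369335, 133.09400551]), [np.float64(3.4638388179703328), np.float64(3.463838817970226)])
pawl top (array([557.63203368,  17.55048532, 148.41003943]), [np.float64(4.678182329292418), np.float64(4.678182329292416)])
rest top (array([564.86378496, 115.66289762,  67.8614938 ]), [np.float64(4.414380869933735), np.float64(4.414380869933414)])
beaker [716.07845323 -86.68665144   0.        ] petri [680.93589075  58.32704582   0.        ] tw [468.45881043  38.73140769   0.        ] [478.92177738 165.29645564   0.        ]
bottle [504.36922222 375.59177973   0.        ]
c0 [ 567.39866008 -211.07516024   20.        ]
c1 [ 561.04402248 -225.07644607   20.        ]
post (array([ 541.98639611, -206.56627275,   84.34597402]), [np.float64(3.678312616208138), np.float64(3.678312616208222)])
```

The measured points fit the text: lens 79.5 mm high and 61 mm from the axis, knob near (549,-80). Base +y points along world +y to within about 4°. Next I'll move the wrist camera over the carousel, going high.

Emit:
arm_command([
  [[0,0.1,-0.3,0.16,0.04],[0,0.1,-0.33,0.16,0.04],[0,0.11,-0.35,0.16,0.04],[0,0.11,-0.35,0.16,0.04],[0,0.11,-0.37,0.1,0.04],[0,0.11,-0.37,0,0.04],[0,0.11,-0.37,0,0.04],[0,0.2,-0.35,0,0.04],[0,0.2,-0.35,0,0.04],[0,0.2,-0.35,0,0.04],[0,0.2,-0.35,0,0.02],[0,0.2,-0.35,0,0]],
])

```text
t: 1.25
eef_pos: [419.4, 142.1, 289.9]
tcp_rot: [-3.14, 0.004, 3.095]
ft_force: [1.9, 1.1, 0.7]
opening: 0.997
```

Run:
```python
from h import *
s=env.state(); print(s['t'],s['eef_pos'],s['tcp_rot'])
```

```text
1.25 [419.42141338 142.09417057 289.92377239] [-3.13988446  0.00419721  3.09473466]
```

Emit:
arm_command([
  [[0,0.2,-0.34,0,0],[0,0.2,-0.34,0,0],[0,0.2,-0.34,0,0],[0,0.2,-0.34,0,0],[0,0.2,-0.34,-0.1,0],[0,0.16,-0.24,-0.1,0],[0,0,0,0,0],[0,0,0,0,0]],
])

```text
t: 1.92
eef_pos: [540.9, -70.0, 269.6]
tcp_rot: [-3.139, 0.007, 3.087]
ft_force: [-0.1, 0.9, -0.2]
opening: 0.996
```

Run:
```python
from h import *
s=env.state(); print(s['t'],s['eef_pos'],s['tcp_rot'],s['joints'])
c=snap('wrist','w1.png'); snap('scene','s1.png')
np.savez('w1.npz',p=s['eef_pos'],r=s['tcp_rot'])
```

```text
1.9167 [540.90668732 -69.98251266 269.58971431] [-3.13932103  0.00740518  3.08697969] [-2.49387198e-01  3.20283491e-01  1.68530318e+00 -8.80230407e-04
  1.12830132e+00 -1.76518831e+00]
```

View pics/w1.png

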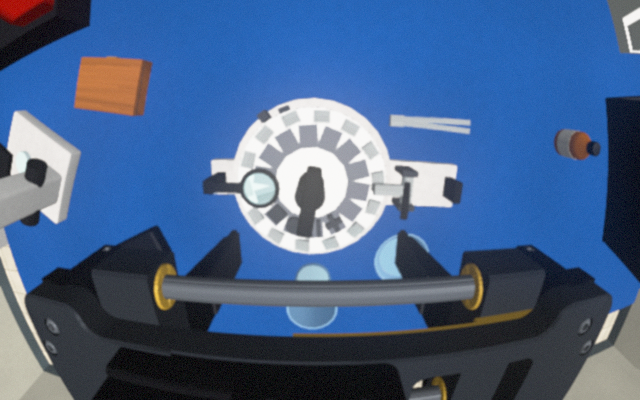

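```bash
cat >> h.py <<'E'
from scipy.spatial.transform import Rotation as Ro
def wray(c,p,r,u,v):
    x=(u-c['cx'])/c['fx'];y=(v-c['cy'])/c['fy'];th=np.hypot(x,y)
    d=np.array([np.sin(th)*x/th,np.sin(th)*y/th,np.cos(th)])
    T=np.array(c['tool_from_camera']);R=Ro.from_euler('xyz',r).as_matrix()
    return R@T[:3,3]+p, R@T[:3,:3]@d
def on(rd,z): o,d=rd; return o+d*(z-o[2])/d[2]
E
python3 - <<'E'
import cv2
a=cv2.imread('pics/w1.png')[90:260,190:470];cv2.imwrite('pics/w1z.png',cv2.resize(a,None,fx=2.85,fy=2.85,interpolation=cv2.INTER_CUBIC))
E
```

```text
(no output)
```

View pics/w1z.png

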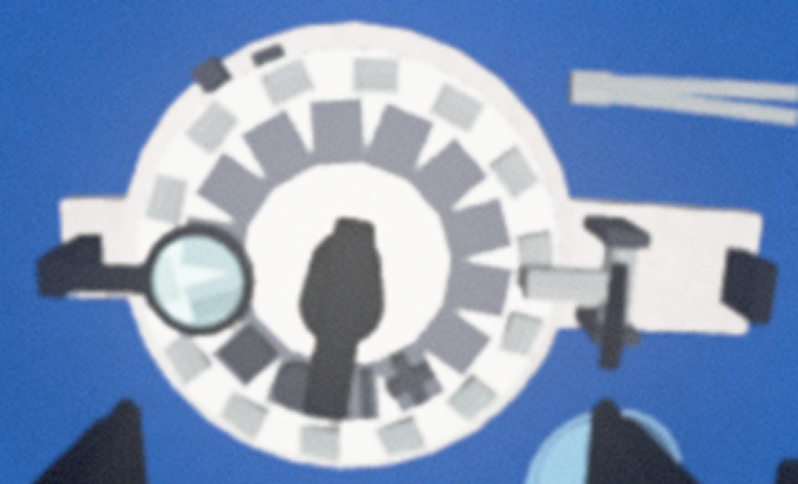

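Run:
```python
from h import *
c=env.read_camera('wrist'); s=np.load('w1.npz');p,r=s['p'],s['r']
f=lambda x,y:wray(c,p,r,190+x/2.85,90+y/2.85)
F=lambda n,x,y,z:print(n,on(f(x,y),z).round(1))
# base plate lower/upper edge: clean contour points on plate rim (top edge z=20)
pts=[(140,180),(165,125),(230,60),(300,30),(350,23),(420,35),(490,75),(540,130),(568,195),(535,375),(490,425),(430,455),(350,467),(290,458),(230,425),(170,375),(145,330)]
P=np.array([on(f(*q),20) for q in pts])[:,:2]
def circ(P):
    A=np.c_[2*P,np.ones(len(P))];x=np.linalg.lstsq(A,(P**2).sum(1),rcond=None)[0];R=np.sqrt(x[2]+x[:2]@x[:2]);return x[:2],R,(np.hypot(*(P-x[:2]).T)-R).round(1)
print(circ(P))
F('lens',198,279,79);F('sq',247,350,49);F('rd',297,385,49);F('cross',410,378,47);F('tong1',762,215,20);F('tong2',748,332,20);F('p1',62,200,20)
F('barfar',354,219,128);F('bartopfarL',336,218,146);F('bartopfarR',374,223,146)
F('barnearL',306,413,110);F('barnearR',352,417,110);F('nearL',306,413,146);F('nearR',352,417,146)
F('handletop',609,365,142);F('handletop2',600,365,142);F('handletop3',621,366,142);
F('restL',738,250,62);F('restR',775,265,62);F('restR2',770,322,62)
F('hingea',618,240,55)
F('tw1',572,88,0)
```

```text
(array([550.91225146, -76.41884843]), np.float64(110.97709472092755), array([-0.9, -0.1,  0.6,  0.9,  1.5,  0.6, -1. , -1.3, -1.5, -0.1,  1.9,
        1. ,  0.4,  0.3, -2.6,  0.3,  0. ]))
lens [ 544.1 -140.3   79. ]
sq [ 586. -127.   49.]
rd [ 604.4 -104.9   49. ]
cross [604.4 -51.6  47. ]
tong1 [537.5 134.5  20. ]
tong2 [599.9 129.9  20. ]
p1 [ 512.7 -218.6   20. ]
barfar [514.4 -71.8 128. ]
bartopfarL [510.7 -77.4 146. ]
bartopfarR [513.1 -64.8 146. ]
barnearL [594.5 -95.9 110. ]
barnearR [597.1 -77.6 110. ]
nearL [580.1 -92.5 146. ]
nearR [582.4 -76.2 146. ]
handletop [569.6  18.  142. ]
handletop2 [569.3  14.6 142. ]
handletop3 [570.2  22.7 142. ]
restL [546.2 102.6  62. ]
restR [554.  122.6  62. ]
restR2 [581.9 121.9  62. ]
hingea [541.1  45.4  55. ]
tw1 [473.5  37.6   0. ]
```

Run:
```python
from h import *
from scipy.optimize import least_squares
c=env.read_camera('wrist'); s=np.load('w1.npz');p,r=s['p'],s['r']
im=cv2.imread('pics/w1.png').astype(int)
def edges(im,cast,cen):
    # radial search: outermost white->blue along rays in world plane z=20
    h=im[:,:,0]-im[:,:,2]  # b - r
    return h
T=np.array(c['tool_from_camera']);R=Ro.from_euler('xyz',r).as_matrix()
def pw(X):
    q=T[:3,:3].T@(R.T@(np.array(X)-p)-T[:3,3]);th=np.arctan2(np.hypot(q[0],q[1]),q[2]);n=np.hypot(q[0],q[1])
    return c['cx']+c['fx']*th*q[0]/n, c['cy']+c['fy']*th*q[1]/n
b=(im[:,:,0]-im[:,:,2]).astype(np.float32); b=cv2.GaussianBlur(b,(3,3),0)
def samp(X):
    u,v=pw(X); return cv2.getRectSubPix(b,(1,1),(float(u),float(v)))[0,0]
cen=np.array([550.,-78.])
P=[]
for a in np.radians(np.arange(0,360,3)):
    rr=np.arange(102,126,.5); pr=np.array([samp([cen[0]+q*np.cos(a),cen[1]+q*np.sin(a),20]) for q in rr])
    if pr[0]<25 and pr[-1]>60:
        i=np.argmax(pr>45); q=rr[i]
        P.append([cen[0]+q*np.cos(a),cen[1]+q*np.sin(a)])
P=np.array(P);print(len(P))
f=least_squares(lambda x:np.hypot(*(P-x[:2]).T)-x[2],[550,-78,113],loss='soft_l1');print('centre',f.x, np.sqrt(np.mean(f.fun**2)))
cen=f.x[:2]
# tongue side edges: cross-profile
for ysgn,y0s in ((1,np.arange(135,205,5)),(-1,np.arange(118,140,3))):
  L=[];Rr=[]
  th=-0.085;ex=np.array([np.cos(th),np.sin(th)]);ey=np.array([-ex[1],ex[0]])
  for y0 in y0s:
    for sg,l in ((1,L),(-1,Rr)):
        rr=np.arange(20,45,.5); pr=np.array([samp([*(cen+ysgn*y0*ey+sg*q*ex),20]) for q in rr])
        if pr[0]<30 and pr[-1]>60: l.append((ysgn*y0,sg*rr[np.argmax(pr>45)]))
  print(ysgn)
  for l in (L,Rr):
    l=np.array(l); 
    if len(l)>2: print(len(l),np.polyfit(l[:,0],l[:,1],1),l[:,1].mean(), l[:,1])
pr=[samp([*(cen+q*ey),20]) for q in np.arange(200,225,1.)];
print('end',200+np.argmax(np.array([samp([*(cen+q*ey-20*ex),20]) for q in np.arange(200,225,.5)])>45)*.5)
```

```text
101
centre [549.50584297 -79.3051071  112.20239869] 1.1550616241397007
1
12 [-0.07097902 46.03554779] 33.791666666666664 [41.  34.5 33.  33.  33.  33.  33.  33.  33.  33.  33.  33. ]
14 [ 5.49450549e-03 -3.38131868e+01] -32.892857142857146 [-33.  -33.  -33.  -33.  -33.  -33.  -33.  -33.  -33.  -32.5 -32.5 -33.
 -33.  -32.5]
-1
8 [2.38095238e-02 2.73095238e+01] 24.25 [24.  24.5 24.5 24.5 24.5 24.5 24.  23.5]
8 [-2.38095238e-02 -3.05595238e+01] -27.5 [-27.5 -28.  -27.5 -27.5 -27.5 -27.5 -27.5 -27. ]
end 211.5
```

Centre is (549.5,-79.3) and base yaw is -0.085 rad; the tongue edges sit at ±33 mm and its end at 211.5 mm, which matches the text. The bar and specimens suggest the wheel already sits about 0.1 past home. I'll align and descend.

Emit:
arm_command([
  [[0,0.05,-0.05,-0.25,-0.1],[0,0.04,-0.04,-0.4,-0.09],[0,0,0,-0.25,0],[0,0,0,-0.14,0],[0,0,0,0,0],[0,0,0,0,0]],
])

```text
t: 2.62
eef_pos: [549.3, -70.6, 168.6]
tcp_rot: [-3.139, 0.019, 2.942]
ft_force: [0.8, 0.3, 0.1]
opening: 1.001
```

Run:
```python
from h import *
s=env.state(); print(s['t'],s['eef_pos'],s['tcp_rot'],s['joints'][5])
c=snap('wrist','w2.png');snap('side','d2.png')
np.savez('w2.npz',p=s['eef_pos'],r=s['tcp_rot'])
a=cv2.imread('pics/d2.png')[150:290,240:440];cv2.imwrite('pics/d2z.png',cv2.resize(a,None,fx=4,fy=4,interpolation=cv2.INTER_CUBIC))
```

```text
2.6167 [549.25874605 -70.6148065  168.62454551] [-3.13856103  0.01884631  2.94242725] -1.6159550182889644
```

View pics/w2.png

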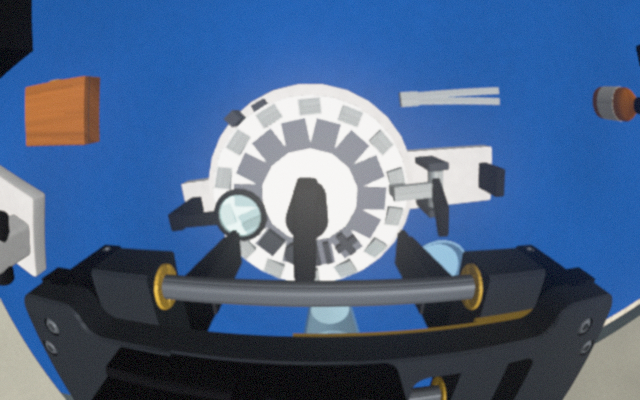

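View pics/d2z.png

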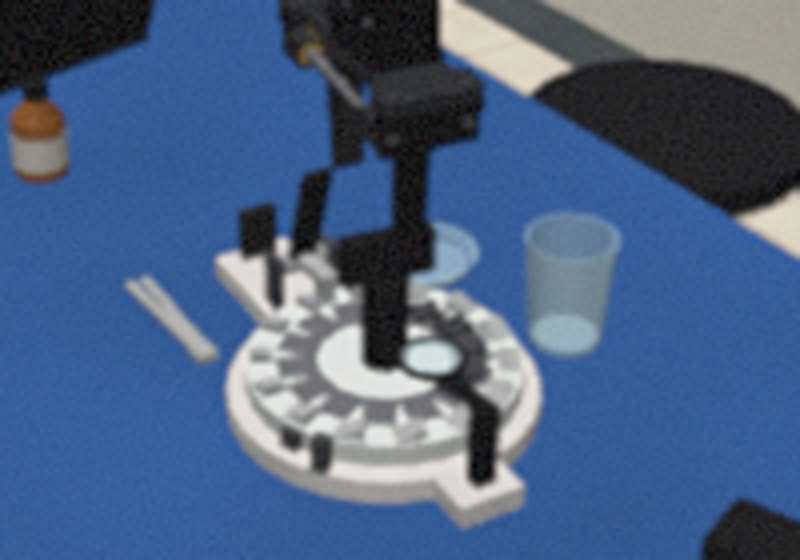

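Emit:
arm_command([
  [[0,0,-0.09,0,0],[0,0,0,0,0]],
])

```text
t: 2.88
eef_pos: [550.5, -80.1, 171.9]
tcp_rot: [-3.138, 0.024, 2.944]
ft_force: [0.6, -0.7, 0.1]
opening: 1.001
```

Emit:
arm_command([
  [[0,-0.01,0.01,-0.25,0],[0,0,0,-0.2,0],[0,0,0,-0.1,0],[0,0,0,0,0]],
])

```text
t: 3.22
eef_pos: [551.7, -80.9, 120.0]
tcp_rot: [-3.137, 0.034, 2.943]
ft_force: [0.0, 0.3, 0.2]
opening: 0.997
```

Emit:
arm_command([
  [[0,-0.02,0.015,-0.03,0],[0.5,0,0,0,0],[0.8,0,0,0,0],[1,0,0,0,0],[1,0,0,0,0],[1,0,0,0,0]],
])

```text
t: 3.72
eef_pos: [551.0, -79.9, 120.6]
tcp_rot: [-3.137, 0.039, 2.943]
ft_force: [0.1, -0.7, 0.2]
opening: 0.709
```

Run:
```python
from h import *
s=env.state(); print({k:np.round(v,3) for k,v in s.items()})
```

```text
{'t': np.float64(3.717), 'joints': array([-0.262,  0.499,  1.853, -0.003,  0.752, -1.632]), 'qvel': array([ 0.002, -0.01 , -0.005,  0.002,  0.003,  0.001]), 'tau': array([-1.1000e-02, -5.5528e+01, -1.9667e+01, -3.3000e-02, -3.5000e-02,
       -1.0000e-03]), 'eef_pos': array([551.016, -79.908, 120.593]), 'tcp_rot': array([-3.137,  0.039,  2.943]), 'ft_force': array([ 0.136, -0.681,  0.162]), 'moment': array([-0.002,  0.007,  0.004]), 'opening': np.float64(0.709)}
```

Emit:
arm_command([
  [[1,-0.01,0,-0.03,0],[1,0,0,-0.02,0],[1,0,0,0,0],[1,0,0,0,0],[1,0,0,0,0],[1,0,0,0,0]],
])

```text
t: 4.22
eef_pos: [550.1, -79.9, 115.5]
tcp_rot: [-3.137, 0.039, 2.943]
ft_force: [0.3, 0.1, -0.5]
opening: 0.286
```

Run:
```python
from h import *
s=env.state(); print({k:np.round(v,3) for k,v in s.items()})
```

```text
{'t': np.float64(4.217), 'joints': array([-0.262,  0.505,  1.86 , -0.003,  0.738, -1.632]), 'qvel': array([ 0.001, -0.001, -0.   ,  0.   ,  0.002,  0.   ]), 'tau': array([-0.0000e+00, -5.5657e+01, -1.9343e+01, -3.3000e-02, -4.1000e-02,
       -2.0000e-03]), 'eef_pos': array([550.096, -79.927, 115.518]), 'tcp_rot': array([-3.137,  0.039,  2.943]), 'ft_force': array([ 0.314,  0.085, -0.537]), 'moment': array([ 0.042, -0.029, -0.052]), 'opening': np.float64(0.286)}
```

Emit:
arm_command([
  [[1,0,0,0,0],[1,0,0,0,0],[1,0,0,0,0],[1,0,0,0,0]],
])

```text
t: 4.55
eef_pos: [550.1, -80.3, 115.5]
tcp_rot: [-3.137, 0.039, 2.942]
ft_force: [0.1, 0.1, 0.2]
opening: 0.172
```

Run:
```python
from h import *
s=env.state(); print({k:np.round(v,3) for k,v in s.items()})
snap('side','d3.png');snap('scene','s3.png')
a=cv2.imread('pics/d3.png')[150:290,240:440];cv2.imwrite('pics/d3z.png',cv2.resize(a,None,fx=4,fy=4,interpolation=cv2.INTER_CUBIC))
```

```text
{'t': np.float64(4.55), 'joints': array([-0.263,  0.505,  1.859, -0.003,  0.738, -1.632]), 'qvel': array([-0.002, -0.001,  0.001,  0.003, -0.002, -0.   ]), 'tau': array([ 3.3400e-01, -5.5768e+01, -1.9389e+01, -2.3400e-01, -7.6000e-02,
        3.9000e-02]), 'eef_pos': array([550.125, -80.252, 115.479]), 'tcp_rot': array([-3.137,  0.039,  2.942]), 'ft_force': array([0.074, 0.11 , 0.221]), 'moment': array([0.447, 0.006, 0.125]), 'opening': np.float64(0.172)}
```

View pics/d3z.png

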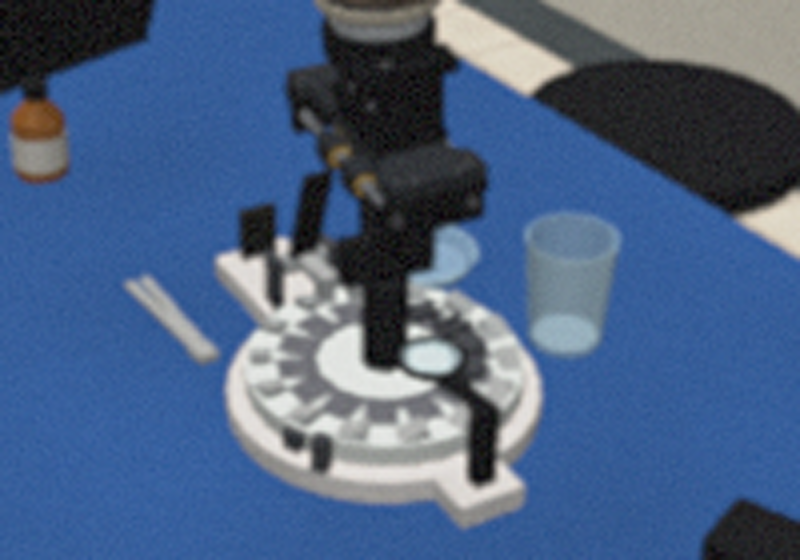

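The side view shows both fingers on the bar, and the opening of 0.172 (16.3 mm) agrees. I take the yaw as 2.942, so the wheel is at about 0.115. Turning by the first click.

Emit:
arm_command([
  [[1,0,0,0,-0.08],[1,0,0,0,-0.12],[1,0,0,0,-0.12],[1,0,0,0,-0.08],[1,0,0,0,0]],
])

```text
t: 5.07
eef_pos: [550.2, -80.2, 115.5]
tcp_rot: [-3.137, 0.04, 2.615]
ft_force: [-0.9, -1.5, -0.1]
opening: 0.168
```

Run:
```python
from h import *
s=env.state(); print({k:np.round(v,3) for k,v in s.items() if k in('t','eef_pos','tcp_rot','ft_force','moment')})
```

```text
{'t': np.float64(5.067), 'eef_pos': array([550.18 , -80.157, 115.525]), 'tcp_rot': array([-3.137,  0.04 ,  2.615]), 'ft_force': array([-0.934, -1.502, -0.061]), 'moment': array([ 0.128, -0.018, -0.079])}
```

Emit:
arm_command([
  [[1,0,0,0,-0.08],[1,0,0,0,-0.12],[1,0,0,0,-0.12],[1,0,0,0,-0.12],[1,0,0,0,-0.11],[1,0,0,0,-0.03],[1,0,0,0,0]],
])

```text
t: 5.65
eef_pos: [550.3, -80.1, 115.5]
tcp_rot: [-3.138, 0.04, 2.154]
ft_force: [-1.4, -0.5, -0.9]
opening: 0.164
```

Run:
```python
from h import *
s=env.state(); print({k:np.round(v,3) for k,v in s.items() if k in('t','eef_pos','tcp_rot','ft_force','moment')})
np.savez('w4.npz',p=s['eef_pos'],r=s['tcp_rot'])
snap('wrist','w4.png');snap('side','d4.png');snap('scene','s4.png')
a=cv2.imread('pics/d4.png')[180:280,260:400];cv2.imwrite('pics/d4z.png',cv2.resize(a,None,fx=5.6,fy=5.6,interpolation=cv2.INTER_CUBIC))
a=cv2.imread('pics/w4.png')[80:300,150:500];cv2.imwrite('pics/w4z.png',cv2.resize(a,None,fx=2.28,fy=2.28,interpolation=cv2.INTER_CUBIC))
```

```text
{'t': np.float64(5.65), 'eef_pos': array([550.286, -80.067, 115.523]), 'tcp_rot': array([-3.138,  0.04 ,  2.154]), 'ft_force': array([-1.351, -0.501, -0.9  ]), 'moment': array([ 0.126, -0.157, -0.141])}
```

View pics/d4z.png

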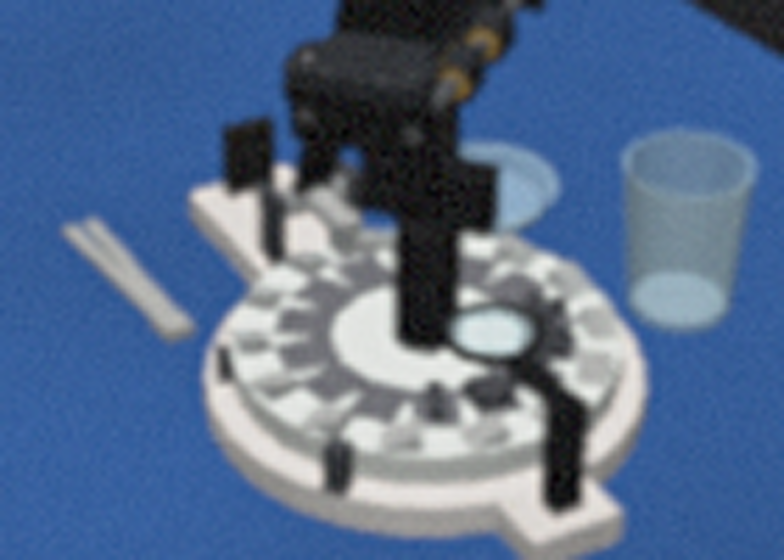

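View pics/w4z.png

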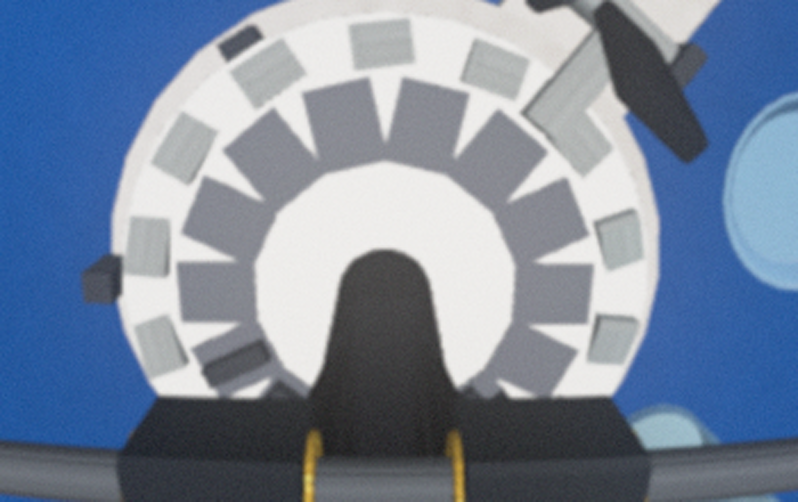

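Run:
```python
from h import *
c=env.read_camera('wrist'); s=np.load('w4.npz');p,r=s['p'],s['r']
C=np.array([549.5,-79.3])
f=lambda x,y:wray(c,p,r,150+x/2.28,80+y/2.28)
def ang(x,y,z):
    q=on(f(x,y),z)[:2]-C; a=np.degrees(np.arctan2(q[1],q[0])+0.085)-90  # rel base +y, ccw positive
    a=(a+180)%360-180; return round(np.hypot(*q),1),round(a,2),round((a/25.714),3)
for n,(x,y,z) in dict(slotA=(343,124,41),B=(428,124,41),C_=(272,151,41),D=(501,151,41),E=(230,217,41),F=(546,217,41),G=(217,292,41),H=(558,292,41),
  t1=(268,75,47),t2=(382,43,47),t3=(497,67,47),t4=(186,148,47),t5=(150,245,47),t6=(161,345,47),t7=(621,238,47),t8=(613,340,47)).items(): print(n,ang(x,y,z))
print('pawl tip',ang(527,113,45),ang(555,145,45))
a=cv2.imread('pics/w4.png')[80:160,360:480];cv2.imwrite('pics/w4zz.png',cv2.resize(a,None,fx=6,fy=6,interpolation=cv2.INTER_CUBIC))
```

```text
slotA (np.float64(61.9), np.float64(50.86), np.float64(1.978))
B (np.float64(62.4), np.float64(24.0), np.float64(0.933))
C_ (np.float64(64.0), np.float64(74.86), np.float64(2.911))
D (np.float64(65.7), np.float64(-0.06), np.float64(-0.002))
E (np.float64(61.0), np.float64(100.83), np.float64(3.921))
F (np.float64(64.6), np.float64(-25.63), np.float64(-0.997))
G (np.float64(60.8), np.float64(128.29), np.float64(4.989))
H (np.float64(64.5), np.float64(-51.47), np.float64(-2.002))
t1 (np.float64(86.6), np.float64(64.25), np.float64(2.499))
t2 (np.float64(87.9), np.float64(38.43), np.float64(1.495))
t3 (np.float64(89.0), np.float64(13.22), np.float64(0.514))
t4 (np.float64(86.2), np.float64(89.52), np.float64(3.481))
t5 (np.float64(85.3), np.float64(114.97), np.float64(4.471))
t6 (np.float64(85.0), np.float64(141.23), np.float64(5.492))
t7 (np.float64(87.8), np.float64(-36.8), np.float64(-1.431))
t8 (np.float64(87.6), np.float64(-62.65), np.float64(-2.436))
pawl tip (np.float64(81.4), np.float64(1.6), np.float64(0.062)) (np.float64(80.3), np.float64(-8.85), np.float64(-0.344))
```

View pics/w4zz.png

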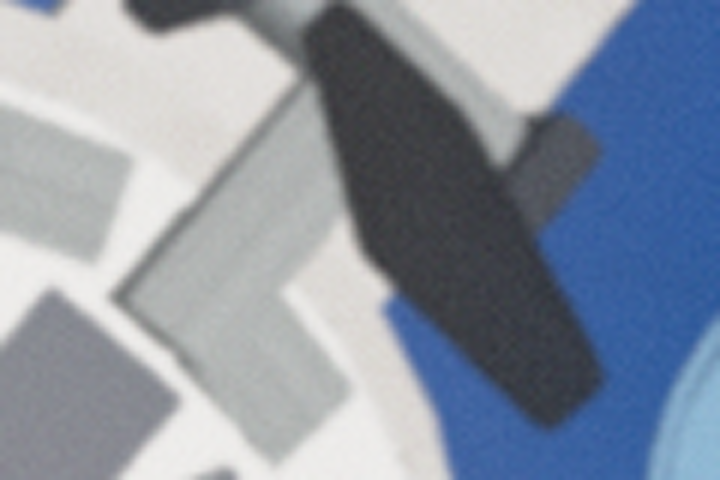

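By the slots the wheel is at about 0.91, by the teeth about 0.90, and by the yaw 0.903. The side view shows the square block at (490,390), straight below the lens, so it rests there for a little over a second.

Emit:
arm_command([
  [[1,0,0,0,0],[1,0,0,0,0],[1,0,0,0,0],[1,0,0,0,0],[1,0,0,0,0],[1,0,0,0,0],[1,0,0,0,0],[1,0,0,0,0],[1,0,0,0,0],[1,0,0,0,0],[1,0,0,0,0],[1,0,0,0,0]],
])

```text
t: 6.85
eef_pos: [550.3, -80.1, 115.5]
tcp_rot: [-3.138, 0.04, 2.159]
ft_force: [-0.7, -1.0, -0.2]
opening: 0.164
```

Emit:
arm_command([
  [[1,0,0,0,0],[1,0,0,0,0]],
])

```text
t: 7.02
eef_pos: [550.3, -80.1, 115.5]
tcp_rot: [-3.138, 0.04, 2.159]
ft_force: [-0.8, -0.5, -0.4]
opening: 0.169
```

Emit:
arm_command([
  [[1,0,0,0,-0.08],[1,0,0,0,-0.12],[1,0,0,0,-0.12],[1,0,0,0,-0.12],[1,0,0,0,-0.11],[1,0,0,0,-0.03],[1,0,0,0,0]],
])

```text
t: 7.6
eef_pos: [550.4, -80.0, 115.5]
tcp_rot: [-3.138, 0.041, 1.683]
ft_force: [-1.9, -0.8, -0.5]
opening: 0.169
```

Run:
```python
from h import *
s=env.state(); print({k:np.round(v,3) for k,v in s.items() if k in('t','eef_pos','tcp_rot','ft_force','moment')})
np.savez('w5.npz',p=s['eef_pos'],r=s['tcp_rot'])
snap('wrist','w5.png');snap('side','d5.png');snap('scene','s5.png')
a=cv2.imread('pics/d5.png')[180:280,260:400];cv2.imwrite('pics/d5z.png',cv2.resize(a,None,fx=5.6,fy=5.6,interpolation=cv2.INTER_CUBIC))
a=cv2.imread('pics/w5.png')[80:300,150:500];cv2.imwrite('pics/w5z.png',cv2.resize(a,None,fx=2.28,fy=2.28,interpolation=cv2.INTER_CUBIC))
```

```text
{'t': np.float64(7.6), 'eef_pos': array([550.395, -80.045, 115.53 ]), 'tcp_rot': array([-3.138,  0.041,  1.683]), 'ft_force': array([-1.862, -0.796, -0.519]), 'moment': array([ 0.007, -0.112, -0.065])}
```

View pics/d5z.png

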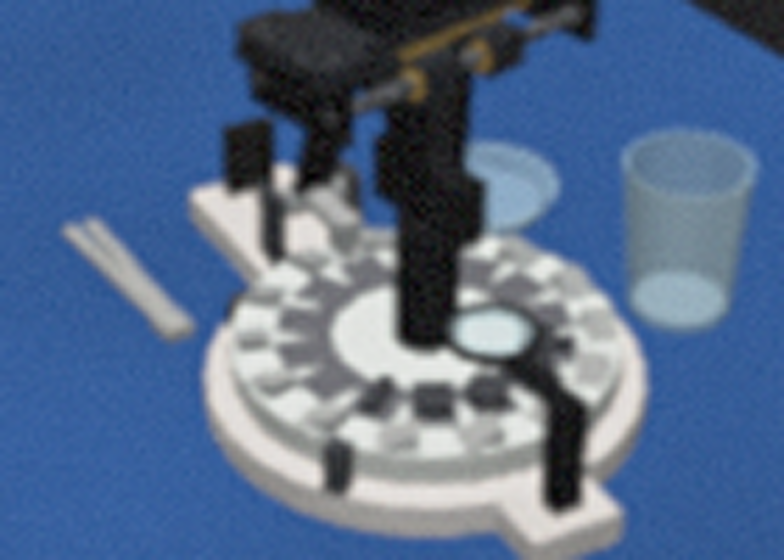

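View pics/w5z.png

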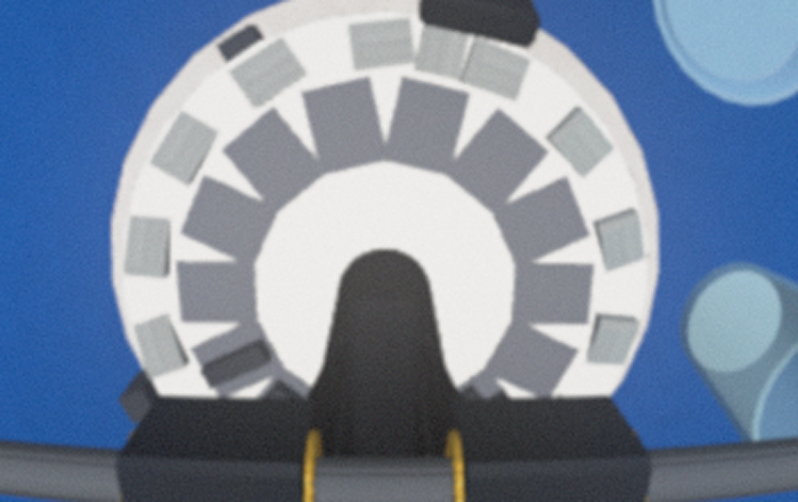

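The pawl has dropped into the next gap, with its tip at (440,50) between two teeth. The side view shows the disc under the lens at (490,390). Yaw gives about 1.374, so I ease back 0.02 within the play and rest.

Emit:
arm_command([
  [[1,0,0,0,0.023],[1,0,0,0,0],[1,0,0,0,0],[1,0,0,0,0],[1,0,0,0,0],[1,0,0,0,0],[1,0,0,0,0],[1,0,0,0,0],[1,0,0,0,0],[1,0,0,0,0],[1,0,0,0,0],[1,0,0,0,0]],
])

```text
t: 8.75
eef_pos: [550.4, -80.0, 115.5]
tcp_rot: [-3.138, 0.041, 1.709]
ft_force: [-0.4, -0.7, -1.6]
opening: 0.166
```

Emit:
arm_command([
  [[1,0,0,0,0],[1,0,0,0,0],[1,0,0,0,0]],
])

```text
t: 9.0
eef_pos: [550.4, -80.0, 115.5]
tcp_rot: [-3.138, 0.041, 1.709]
ft_force: [-0.1, -0.0, -1.1]
opening: 0.17
```

Run:
```python
from h import *
s=env.state(); print({k:np.round(v,3) for k,v in s.items() if k in('t','eef_pos','tcp_rot','ft_force','moment')})
p,r=s['eef_pos'],s['tcp_rot']
c=snap('wrist','w6.png')
a=cv2.imread('pics/w6.png')[80:140,280:400];cv2.imwrite('pics/w6z.png',cv2.resize(a,None,fx=6,fy=6,interpolation=cv2.INTER_CUBIC))
```

```text
{'t': np.float64(9.0), 'eef_pos': array([550.37 , -80.034, 115.51 ]), 'tcp_rot': array([-3.138,  0.041,  1.709]), 'ft_force': array([-0.145, -0.03 , -1.145]), 'moment': array([ 0.004, -0.079, -0.113])}
```

View pics/w6z.png

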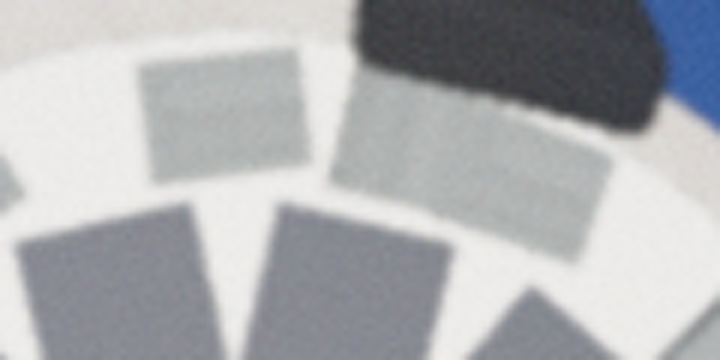

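The wheel is at about 1.348 with the pawl in mid-gap, and it has rested over 1.3 s. Now I let go, rise, and go round to the pawl.

Emit:
arm_command([
  [[0.7,0,0,0,0],[0.6,0,0,0,0],[0.5,0,0,0,0],[0.5,0,0,0,0],[0.5,0,0,0.15,0],[0.5,0,0,0.25,0],[0.5,0,0,0.15,0],[0.5,0,0,0,0]],
])

```text
t: 9.72
eef_pos: [549.6, -79.7, 171.3]
tcp_rot: [-3.135, 0.04, 1.71]
ft_force: [-0.1, 0.4, 1.0]
opening: 0.494
```

Run:
```python
from h import *
s=env.state(); print({k:np.round(v,3) for k,v in s.items() if k in('t','eef_pos','tcp_rot','ft_force','moment','opening')})
c=snap('wrist','w7.png')
```

```text
{'t': np.float64(9.717), 'eef_pos': array([549.589, -79.659, 171.313]), 'tcp_rot': array([-3.135,  0.04 ,  1.71 ]), 'ft_force': array([-0.129,  0.393,  1.042]), 'moment': array([-0.068,  0.075, -0.042]), 'opening': np.float64(0.494)}
```

View pics/w7.png

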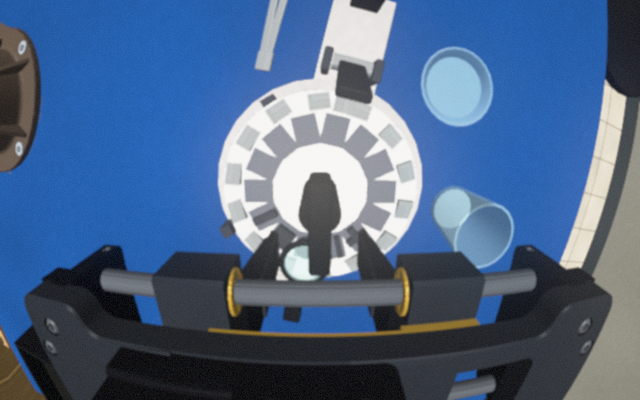

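Emit:
arm_command([
  [[1,0.02,0.2,0,0],[1,0.02,0.25,0,0],[1,0.01,0.15,0,0],[1,0,0,0,0],[1,0,0,0,0],[1,0,0,0,0],[1,0,0,0,0]],
])

```text
t: 10.35
eef_pos: [552.4, -18.7, 164.1]
tcp_rot: [-3.128, 0.038, 1.709]
ft_force: [0.1, 0.1, -0.7]
opening: 0.067
```

Run:
```python
from h import *
s=env.state(); print({k:np.round(v,3) for k,v in s.items() if k in('t','eef_pos','tcp_rot','ft_force','moment','opening')})
c=snap('wrist','w8.png')
p,r=s['eef_pos'],s['tcp_rot']
C=np.array([549.5,-79.3]);ex=np.array([np.cos(.085),-np.sin(.085)]);ey=np.array([-ex[1],ex[0]])
print('tcp base',(p[:2]-C)@ex,(p[:2]-C)@ey)
np.savez('w8.npz',p=p,r=r)
snap('side','d8.png');a=cv2.imread('pics/d8.png')[150:290,240:440];cv2.imwrite('pics/d8z.png',cv2.resize(a,None,fx=4,fy=4,interpolation=cv2.INTER_CUBIC))
```

```text
{'t': np.float64(10.35), 'eef_pos': array([552.434, -18.725, 164.104]), 'tcp_rot': array([-3.128,  0.038,  1.709]), 'ft_force': array([ 0.115,  0.114, -0.658]), 'moment': array([-0.087,  0.062, -0.029]), 'opening': np.float64(0.067)}
tcp base -2.2197010634890653 60.60581071561519
```

View pics/w8.png

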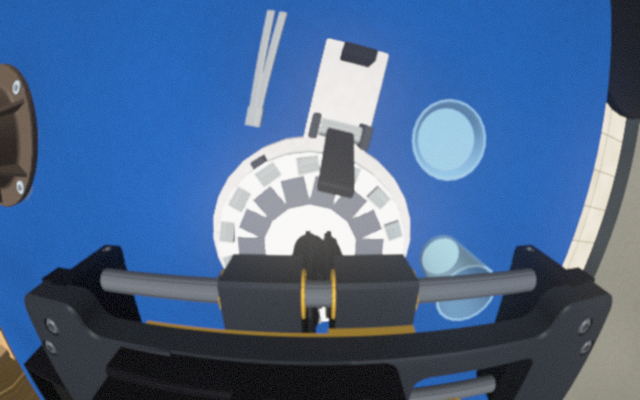

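View pics/d8z.png

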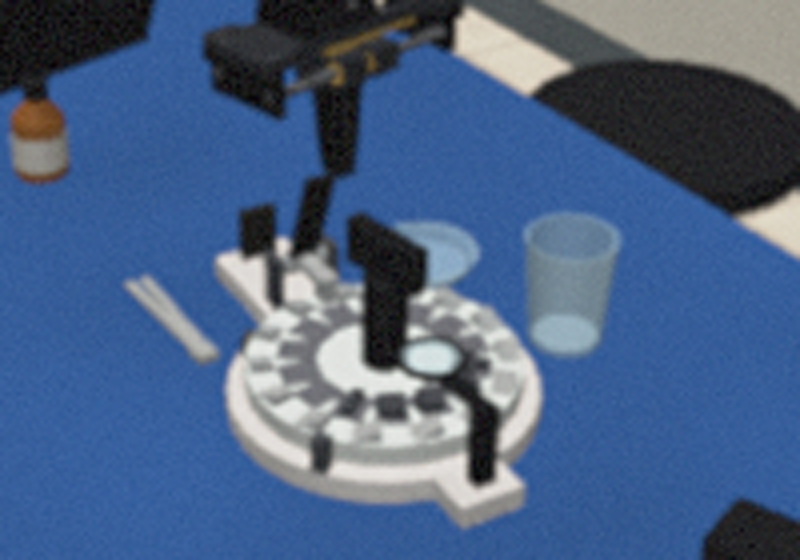

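Run:
```python
from h import *
c=env.read_camera('wrist'); s=np.load('w8.npz');p,r=s['p'],s['r']
C=np.array([549.5,-79.3]);ex=np.array([np.cos(.085),-np.sin(.085)]);ey=np.array([-ex[1],ex[0]])
for u,v,z in ((319,189,140),(352,195,140),(322,180,142),(355,186,142)):
    q=on(wray(c,p,r,u,v),z)[:2]-C; print((u,v),(q@ex).round(1),(q@ey).round(1))
```

```text
(319, 189) -9.0 91.2
(352, 195) 12.5 92.1
(322, 180) -8.6 97.8
(355, 186) 12.6 98.8
```

Emit:
arm_command([
  [[1,0.03,0,-0.2,0],[1,0.01,0,-0.25,0],[1,0,0,-0.15,0],[1,0,0,-0.05,0],[1,0,0,0,0]],
])

```text
t: 10.92
eef_pos: [557.6, -21.2, 98.7]
tcp_rot: [-3.133, 0.04, 1.705]
ft_force: [-0.1, -0.7, 0.3]
opening: 0.006
```

Emit:
arm_command([
  [[1,0.01,0.12,0,0],[1,0.01,0.12,0,0],[1,0.01,0.12,0,0],[1,0.01,0.12,0,0],[1,0.01,0.12,0,0],[1,0,0,0,0]],
])

```text
t: 11.42
eef_pos: [564.4, 45.1, 102.4]
tcp_rot: [-3.138, 0.04, 1.704]
ft_force: [0.9, -0.0, 0.0]
opening: 0.003
```

Run:
```python
from h import *
s=env.state(); print({k:np.round(v,3) for k,v in s.items() if k in('t','eef_pos','tcp_rot','ft_force','moment','opening')})
snap('side','d9.png');a=cv2.imread('pics/d9.png')[150:290,240:440];cv2.imwrite('pics/d9z.png',cv2.resize(a,None,fx=4,fy=4,interpolation=cv2.INTER_CUBIC))
```

```text
{'t': np.float64(11.417), 'eef_pos': array([564.383,  45.09 , 102.41 ]), 'tcp_rot': array([-3.138,  0.04 ,  1.704]), 'ft_force': array([ 0.877, -0.034,  0.025]), 'moment': array([-0.019,  0.055,  0.014]), 'opening': np.float64(0.003)}
```

View pics/d9z.png

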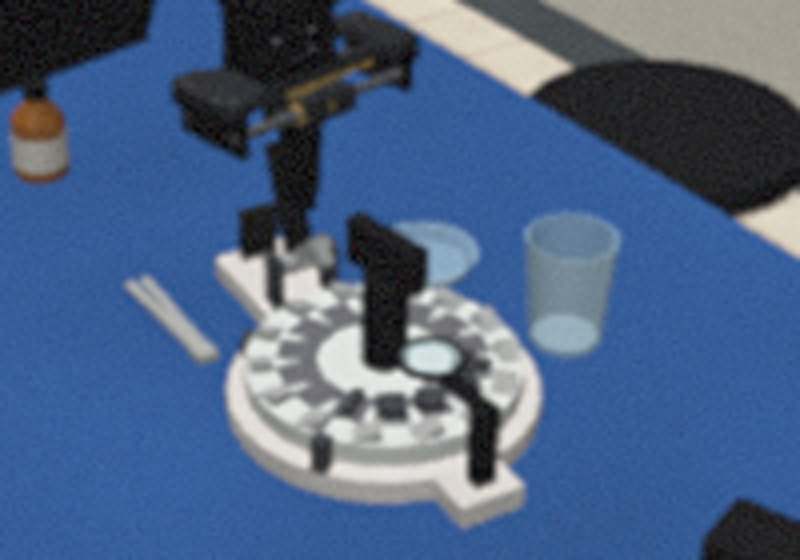

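Emit:
arm_command([
  [[1,0.01,0.1,0,0],[1,0.01,0.1,0,0],[1,0.01,0.1,-0.02,0],[1,0.01,0.08,0,0],[1,0,0,0,0],[1,0,0,0,0],[1,0,0,0,0]],
])

```text
t: 12.05
eef_pos: [568.7, 87.0, 100.2]
tcp_rot: [-3.138, 0.041, 1.706]
ft_force: [-0.7, -0.0, -0.2]
opening: 0.003
```

Run:
```python
from h import *
s=env.state(); print({k:np.round(v,3) for k,v in s.items() if k in('t','eef_pos','tcp_rot','ft_force','moment','opening')})
snap('side','d10.png');a=cv2.imread('pics/d10.png')[150:290,240:440];cv2.imwrite('pics/d10z.png',cv2.resize(a,None,fx=4,fy=4,interpolation=cv2.INTER_CUBIC))
```

```text
{'t': np.float64(12.05), 'eef_pos': array([568.666,  86.995, 100.234]), 'tcp_rot': array([-3.138,  0.041,  1.706]), 'ft_force': array([-0.696, -0.007, -0.239]), 'moment': array([-0.093,  0.012,  0.01 ]), 'opening': np.float64(0.003)}
```

View pics/d10z.png

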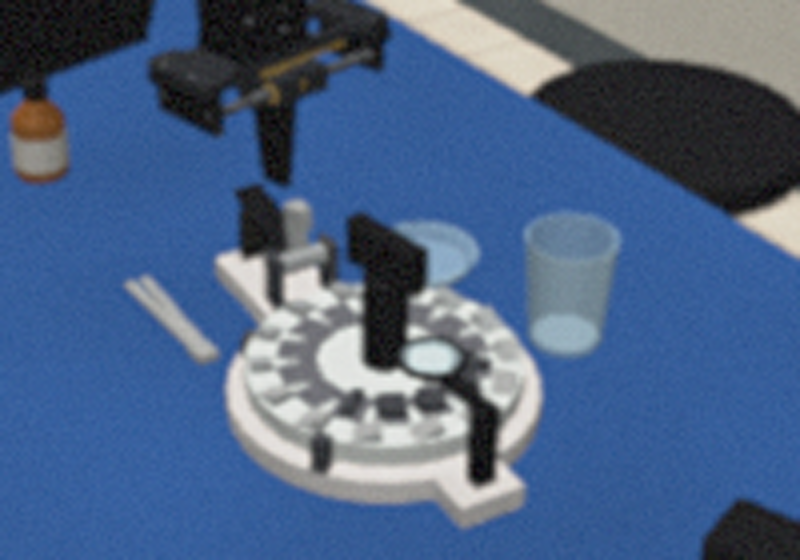

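The pawl lies open on its rest: its arm stands up at (297,220), the paddle is nearly level at (258,210), and the finger is clear. I rise and go back over the knob, opening on the way.

Emit:
arm_command([
  [[1,0,0,0.25,0],[1,0,0,0.35,0],[0.7,0,0,0.2,0],[0.45,-0.03,-0.25,0,0],[0.45,-0.03,-0.35,0,0],[0.45,-0.03,-0.35,0,0],[0.45,-0.03,-0.33,0,0],[0.45,-0.03,-0.22,0,0],[0.45,-0.01,-0.1,0,0],[0.45,0,0,0,0],[0.45,0,0,0,0]],
])

```text
t: 13.02
eef_pos: [550.1, -82.8, 184.5]
tcp_rot: [-3.138, 0.042, 1.702]
ft_force: [0.0, 0.2, 0.6]
opening: 0.537
```

Run:
```python
from h import *
s=env.state(); print({k:np.round(v,3) for k,v in s.items() if k in('t','eef_pos','tcp_rot','ft_force','moment','opening')})
c=snap('wrist','w11.png')
```

```text
{'t': np.float64(13.017), 'eef_pos': array([550.14 , -82.818, 184.511]), 'tcp_rot': array([-3.138,  0.042,  1.702]), 'ft_force': array([0.036, 0.195, 0.572]), 'moment': array([-0.005,  0.056,  0.01 ]), 'opening': np.float64(0.537)}
```

View pics/w11.png

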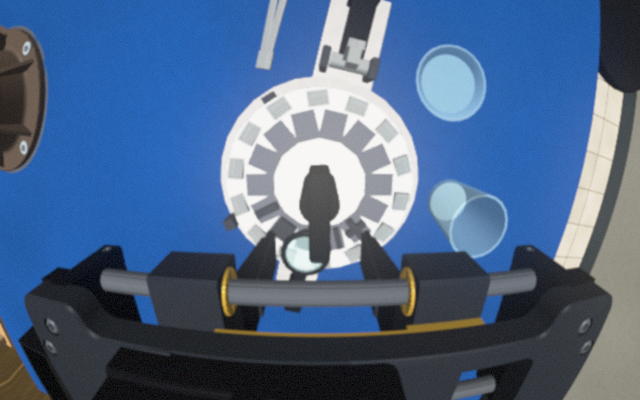

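Bar is centred between the fingers at (320,210), and the pawl is still open at the top of the view. Descending and gripping.

Emit:
arm_command([
  [[0.45,0,0.03,-0.25,0],[0.45,0,0,-0.25,0],[0.45,0,0,-0.15,0],[0.45,0,0,0,0]],
])

```text
t: 13.4
eef_pos: [551.6, -74.4, 118.6]
tcp_rot: [3.141, 0.043, 1.707]
ft_force: [-1.2, -0.1, -0.5]
opening: 0.548
```

Emit:
arm_command([
  [[0.5,-0.01,-0.055,-0.03,0],[1,0,0,0,0],[1,0,0,0,0],[1,0,0,0,0],[1,0,0,0,0],[1,0,0,0,0],[1,0,0,0,0]],
])

```text
t: 13.98
eef_pos: [550.2, -77.8, 118.3]
tcp_rot: [-3.14, 0.043, 1.711]
ft_force: [-7.3, -2.1, -10.0]
opening: 0.167
```

Emit:
arm_command([
  [[1,0,0,0,0],[1,0,0,0,0],[1,0,0,0,0]],
])

```text
t: 14.23
eef_pos: [550.1, -77.8, 118.3]
tcp_rot: [-3.141, 0.043, 1.71]
ft_force: [-0.1, 0.1, -3.8]
opening: 0.168
```

Run:
```python
from h import *
s=env.state(); print({k:np.round(v,3) for k,v in s.items() if k in('t','eef_pos','tcp_rot','ft_force','moment','opening')})
```

```text
{'t': np.float64(14.233), 'eef_pos': array([550.099, -77.841, 118.287]), 'tcp_rot': array([-3.141,  0.043,  1.71 ]), 'ft_force': array([-0.072,  0.104, -3.84 ]), 'moment': array([-0.042, -0.02 ,  0.02 ]), 'opening': np.float64(0.168)}
```

Emit:
arm_command([
  [[1,0,0,0,0.08],[1,0,0,0,0.12],[1,0,0,0,0.12],[1,0,0,0,0.12],[1,0,0,0,0.12],[1,0,0,0,0.12],[1,0,0,0,0.12],[1,0,0,0,0.12],[1,0,0,0,0.12],[1,0,0,0,0.12],[1,0,0,0,0.12],[1,0,0,0,0]],
])

```text
t: 15.23
eef_pos: [548.1, -79.4, 118.3]
tcp_rot: [-3.137, 0.041, 2.761]
ft_force: [1.3, 1.3, -4.0]
opening: 0.164
```

Run:
```python
from h import *
s=env.state(); print({k:np.round(v,3) for k,v in s.items() if k in('t','eef_pos','tcp_rot','ft_force','moment','opening')})
```

```text
{'t': np.float64(15.233), 'eef_pos': array([548.072, -79.386, 118.285]), 'tcp_rot': array([-3.137,  0.041,  2.761]), 'ft_force': array([ 1.298,  1.326, -4.045]), 'moment': array([ 0.763, -0.394,  0.066]), 'opening': np.float64(0.164)}
```

Emit:
arm_command([
  [[1,0,0,0,0.1],[1,0,0,0,0.1],[1,0,0,0,0.08],[1,0,0,0,0.05],[1,0,0,0,0]],
])

```text
t: 15.65
eef_pos: [547.9, -80.0, 118.3]
tcp_rot: [-3.137, 0.041, 3.015]
ft_force: [-0.3, -0.2, -3.5]
opening: 0.168
```

Run:
```python
from h import *
s=env.state(); print({k:np.round(v,3) for k,v in s.items() if k in('t','eef_pos','tcp_rot','ft_force','moment','opening')})
```

```text
{'t': np.float64(15.65), 'eef_pos': array([547.928, -79.97 , 118.297]), 'tcp_rot': array([-3.137,  0.041,  3.015]), 'ft_force': array([-0.28 , -0.154, -3.482]), 'moment': array([ 0.504, -0.24 ,  0.092]), 'opening': np.float64(0.168)}
```

Emit:
arm_command([
  [[1,0,0,0,0.03],[1,0,0,0,0]],
])

```text
t: 15.82
eef_pos: [547.9, -80.0, 118.3]
tcp_rot: [-3.137, 0.04, 3.034]
ft_force: [-0.0, -0.6, -3.8]
opening: 0.172
```

Run:
```python
from h import *
s=env.state(); print({k:np.round(v,3) for k,v in s.items() if k in('t','eef_pos','tcp_rot','ft_force','moment','opening')})
```

```text
{'t': np.float64(15.817), 'eef_pos': array([547.917, -80.02 , 118.288]), 'tcp_rot': array([-3.137,  0.04 ,  3.034]), 'ft_force': array([-0.004, -0.568, -3.786]), 'moment': array([ 0.295, -0.085, -0.043]), 'opening': np.float64(0.172)}
```

Emit:
arm_command([
  [[1,0,0,0,0.03],[1,0,0,0,0]],
])

```text
t: 15.98
eef_pos: [547.9, -80.1, 118.3]
tcp_rot: [-3.137, 0.04, 3.056]
ft_force: [-1.2, -0.2, -3.2]
opening: 0.167
```

Run:
```python
from h import *
s=env.state(); print({k:np.round(v,3) for k,v in s.items() if k in('t','tcp_rot','ft_force','moment','tau')})
```

```text
{'t': np.float64(15.983), 'tau': array([ 8.3900e-01, -5.7331e+01, -2.0346e+01, -2.6400e-01,  4.7000e-02,
       -5.8000e-01]), 'tcp_rot': array([-3.137,  0.04 ,  3.056]), 'ft_force': array([-1.18 , -0.199, -3.226]), 'moment': array([ 0.205, -0.112, -0.17 ])}
```

Emit:
arm_command([
  [[1,0,0,0,0.03],[1,0,0,0,0.0]],
])

```text
t: 16.15
eef_pos: [547.9, -80.1, 118.3]
tcp_rot: [-3.137, 0.04, 3.078]
ft_force: [-0.2, -0.7, -4.1]
opening: 0.17
```

Run:
```python
from h import *
s=env.state(); print({k:np.round(v,3) for k,v in s.items() if k in('t','tcp_rot','ft_force','moment','tau')})
snap('side','d12.png');a=cv2.imread('pics/d12.png')[180:280,260:400];cv2.imwrite('pics/d12z.png',cv2.resize(a,None,fx=5.6,fy=5.6,interpolation=cv2.INTER_CUBIC))
```

```text
{'t': np.float64(16.15), 'tau': array([  1.297, -57.395, -20.372,  -0.429,   0.058,  -1.158]), 'tcp_rot': array([-3.137,  0.04 ,  3.078]), 'ft_force': array([-0.247, -0.704, -4.1  ]), 'moment': array([-0.051, -0.093, -0.729])}
```

View pics/d12z.png

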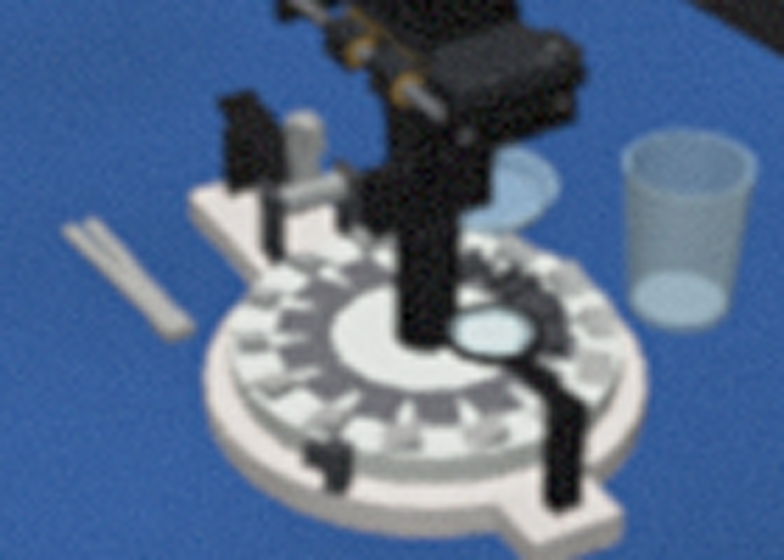

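The moment rose to -0.73 N m at yaw ≈3.06, and the side view shows the wheel's lug touching the stop post at (335,465), so the wheel is at home. Letting go and rising.

Emit:
arm_command([
  [[0.7,0,0,0,0],[0.5,0,0,0,0],[0.5,0,0,0,0],[0.5,0,0,0,0],[0.5,0,0,0.15,0],[0.5,0,0,0.25,0],[0.5,0,0,0.35,0],[0.5,0,0,0.35,0],[0.5,0,0,0.2,0],[0.5,0,0,0,0],[0.5,0,0,0,0]],
])

```text
t: 17.12
eef_pos: [547.3, -79.3, 255.2]
tcp_rot: [-3.136, 0.041, 3.077]
ft_force: [0.2, -0.6, -0.3]
opening: 0.496
```

Run:
```python
from h import *
s=env.state(); print({k:np.round(v,3) for k,v in s.items() if k in('t','eef_pos','tcp_rot','ft_force','moment','opening')})
p,r=s['eef_pos'],s['tcp_rot']; np.savez('w13.npz',p=p,r=r)
c=snap('wrist','w13.png');snap('side','d13.png');a=cv2.imread('pics/d13.png')[180:280,260:400];cv2.imwrite('pics/d13z.png',cv2.resize(a,None,fx=5.6,fy=5.6,interpolation=cv2.INTER_CUBIC))
```

```text
{'t': np.float64(17.117), 'eef_pos': array([547.267, -79.329, 255.159]), 'tcp_rot': array([-3.136,  0.041,  3.077]), 'ft_force': array([ 0.179, -0.631, -0.263]), 'moment': array([-0.018,  0.044, -0.005]), 'opening': np.float64(0.496)}
```

View pics/w13.png

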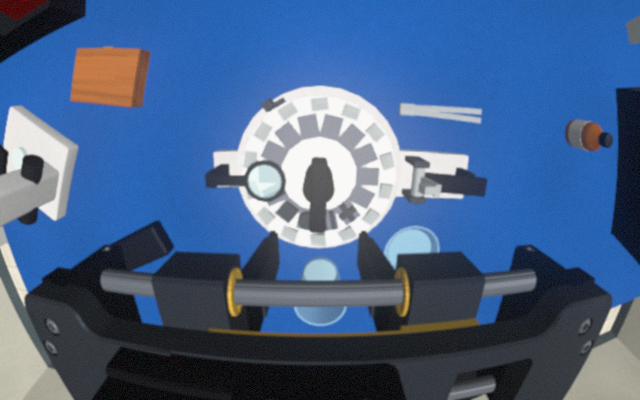

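View pics/d13z.png

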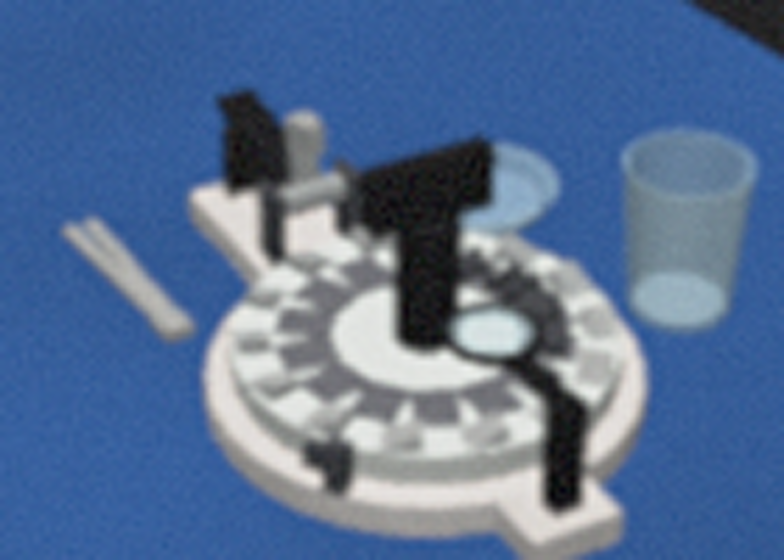

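The wheel's lug touches the stop at wrist (273,103), the pawl is open at (455,183), and the robot is clear. I'll compare the bystanders with the first picture and hand in.

Run:
```python
from h import *
a=cv2.imread('pics/side0.png');b=cv2.imread('pics/d13.png')
d=cv2.absdiff(cv2.GaussianBlur(a,(5,5),0),cv2.GaussianBlur(b,(5,5),0)).max(2)
for n,(x0,x1,y0,y1) in dict(beaker=(368,400,200,242),petri=(346,362,203,222),tweezers=(268,298,215,245),bottle=(240,260,165,200),box=(320,385,308,372),adapter=(412,450,270,305)).items(): print(n,(d[y0:y1,x0:x1]>40).sum())
print(env.job_done())
```

```text
beaker 0
petri 3
tweezers 0
bottle 0
box 0
adapter 0
the job is handed in; nothing more can be done
None
```

The job is done as asked and handed in at about 17 s. The verdict isn't reported, so what follows rests on my own checks.

- **Specimens:** I gripped the knob and turned the wheel clockwise click by click with the pawl down. The square rested under the lens for about 1.3 s (wheel at about 0.90) and the disc for about 1.4 s (about 1.35).
- **Pawl:** I pushed the paddle over with the closed fingers and it fell open onto its rest. It was still open in the last pictures.
- **Home:** I then turned the wheel back until it met the home stop. The moment rose to -0.73 N m at the expected angle, and the pictures show the lug against the post. After that I let go and rose clear.
- **Bystanders:** The side view shows no change for the beaker, tweezers, bottle, box and adapter compared with the first picture. The dish region differed by only 3 pixels.

**What differed from plan:**
- The wheel started about 0.115 rad past home, so the first click was shorter than the rest.
- The disc first stopped about 0.028 past its nominal angle, and I eased it back by about 0.026, within the pawl's play.
- The tool slowly tilted by about 0.04 rad in pitch, with no effect I could see.

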